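# Clamp a circuit board in the bench holder by its thumbwheel

## Robot

A 6-joint arm with a two-finger parallel gripper is mounted at the origin on the work surface. World frame = base frame: x ahead of the robot, y to its left, z up, the work surface at z = 0. Lengths are in m, angles in rad, forces in N, time in s.
With the tool pointing down it reaches from about 0.325 to 1 m from the base axis. Payload 5.1 kg.
Tool frame: the origin (TCP) lies between the finger pads; the fingertips stand 17 mm ahead of it and the grasp point (between the pads) lies 2 mm behind it; z points along the fingers, y is the line along which they close (so a half turn about z gives the same grasp; the last joint's range is limited). The gripper opens to 85 mm and grips with 20 to 120 N. Pads are 22 mm wide; open, the fingers measure 114 mm over their backs; the gripper's body (76 mm by 85 mm) begins 54 mm behind the grasp point. The pads swing forward as they close: fully open they stand 13 mm farther back than shut.
Start: joints at [-1.203, 0.124, 1.65, -0, 1.367, -0.083], TCP at [0.283, -0.585, 0.248] pointing down, gripper open.
Joint ranges: [-2.61, 2.61], [-1.02, 2.33], [0.03, 2.71], [-1.35, 4.49], [0.32, 2.68], [-2.91, 2.91]. Speed limits (rad/s): [2.57, 2.57, 3.14, 3.14, 3.14, 3.14].

## Interface

Orientations are given as a unit quaternion [x, y, z, w].
In Python, from plant import env gives the robot as it stands.
- The arm moves only by the tool jog_arm, never from a script. Its argument "targets" is text: rows parted by semicolons, each of 7 numbers parted by spaces: the shift along the tool's x, y, z in mm, then the turn, a rotation vector about the tool's x, y, z in rad, then the closure, from 0 (fully open) to 1 (shut). In form: tx ty tz ax ay az hand; .... A call has 1 to 20 rows; each row shifts and turns the commanded pose from where the row before left it, along the tool's axes as they then stand; what a row does not reach is not made up. A row lasts 1/10 s, in which the tool goes at most 50 mm and 8.59 degrees, less where a joint would pass 70% of its speed; a pose out of reach is approached as far as the arm can. A call with a gripper value outside its range is refused whole. The fingers move at their own pace and stop on an object; the grip force is fixed at half the most. Time passes only in rows, so rows that do not move let the fingers close. It gives the time, the measured TCP pose, the force, the opening and the grip force at its end, in the units of the state.
- env.get_state(): the state, without advancing time (a new reading comes with each control period).
- env.get_image(name): name is "scene" or "top" or "wrist"; returns a dict with "pixels" (384x512x3 uint8, blue, green, red), "fovy" (degrees; the focal length in pixels is half the picture's height over the tangent of half this angle, whatever the lens; pixels are square), "cx", "cy" (the principal point, pixels), "R" (3x3) and "t" (3): a world point X has camera coordinates R X + t; the wrist camera has in their place "hand_eye" (4x4, takes a point from camera to tool coordinates, whose origin is the TCP and whose axes are the flange's). Camera axes: x right, y down, z forward; pixel columns grow to the right and rows downward; lengths in m; the calibration is good to about 2 mm. The wrist camera is an equidistant fisheye: a pixel r from the principal point sees the ray r / f radians off the axis. A picture is of the moment at which its call begins: read the wrist's pose just before it. There is no depth.
- env.finish_job(): hands the job in; it is judged then, once.
The state is a dict: "time": time; "joints": joint angles; "qvel": joint speeds; "tau": joint torques, N m; "eef_pos": TCP position; "tcp_rot": TCP orientation; "wrist_force": force on the tool from outside, world axes, zero at the start; "wrist_torque": the same for the moment, N m; "finger_gap": finger opening in m; "grip_force": force on a finger pad.
Only numpy, scipy, OpenCV 4.12 (cv2) and the standard library are available. Lean on these libraries where they do the work, as an engineer would, in place of code of your own. Each camera call takes 0.05 s, during which the arm holds its last target. There are 200 camera calls.

## Task

Get the green circuit board ready for soldering: lay it flat on the ledges of the board holder, components up, its two long edges facing the two jaws and about centred along them, and let it go. Then, with a fingertip pressed just firmly enough on the exposed rim of the recessed black thumbwheel, roll the sliding jaw up until the board is held and the sprung jaw has given about 2 mm - not squeezed to its stop. Move the jaw by the wheel alone, and leave the tools and supplies on the bench where they are.

Things in the scene. Friction and masses are not known exactly. Their poses are not given: they have to be found in the camera images.
- holder: Circuit board holder, fixed to the bench: aluminium base (x = -106 to 122 mm, 84 mm wide, 10 mm high). Origin at its underside. x, level, is the screw axis; along it come a blue block with the thumbwheel (x = -90 to -50 mm, 60 mm wide, top at z = 43 mm), the sliding jaw, the sprung jaw, and a blue end block (x = 102 to 118 mm, top at 43 mm). y is level along the jaws, z up.
- wheel_top (a point): Fixed point on the holder: the highest point of the thumbwheel's rim, at x = -70, y = 0, z = 48 mm of the holder; the rim stands 5 mm out of its slot there.
- wheel: The recessed thumbwheel: black, knurled rubber rim (friction about 1) with one white rib, 36 mm diameter, 10 mm wide, upright in a slot of the blue block, axle along the holder's x. Origin at its centre, turning with it. Only the top 5 mm of the rim is exposed. Press it with about 10 to 14 N to roll it; over 30 N would damage it.
- wheel_turn (a joint): Thumbwheel angle, rad, 0 (jaw fully open) to 8; starts at 0.4 to 2.4. It grows as the top of the rim is rolled towards the holder's +y; each rad brings the sliding jaw 2.5 mm closer (1 mm of jaw per 7.2 mm of rim). Needs about 3.3 N along the rim to turn, 4.5 N when clamping, and stays where it is left.
- slide_jaw: The sliding aluminium jaw, 76 mm long along the holder's y, driven and locked by the wheel's screw: not to be pushed directly. Its upright face, 12 mm thick and rising to z = 52 mm, looks to the holder's +x; before it lies a ledge 18 mm wide with its top at z = 45 mm. Origin at the holder's underside, under the face.
- slide_face (a point): On the sliding jaw: middle of the foot of its upright face, at ledge height (z = 45 mm of the holder).
- spring_face (a point): On the sprung jaw (the same shape, mirrored: its face looks to the holder's -x, its ledge 18 mm wide, top at z = 45 mm): middle of the foot of its upright face, at x = 75 mm of the holder at rest. At the start the two faces stand 70 to 75 mm apart.
- spring_give (a joint): How far the sprung jaw has been pushed back along the holder's +x, m: 0 at rest, 0.006 at its stop. It needs 2.5 N to start moving and 2.5 N more for each mm.
- board: The loose board, green, 90 mm (its x) x 64 mm (its y) x 2 mm, about 160 g. Origin at the centre of its underside, z up. In its middle a dark blue transformer, 28 mm along x, 32 along y, top at z = 26 mm: grip it along x (nothing tall within 15 mm of that line). Capacitors (top 16 mm) and terminals (12 mm) near the corners. Clamped across its 64 mm, either way round.
- screwdriver: Bystander: red screwdriver, 190 mm, lying. Leave it.
- pliers: Bystander: red-handled pliers, 157 mm, lying. Leave them.
- solder_spool: Bystander: red solder spool, 56 mm diameter, 48 mm high. Leave it.
- tape_roll: Bystander: blue tape roll, 84 mm diameter, 19 mm high. Leave it.
- spray_can: Bystander: spray can, 52 mm diameter, 170 mm high, standing. Leave it.
- flux_bottle: Bystander: white bottle with orange cap, 68 mm diameter, 190 mm high, standing. Leave it.
Things that resemble listed ones, but are neither listed nor needed, are in the scene too. Of the things shaped like the board, the green one is meant. Leave any purple look-alike of the holder alone.

How it is judged:
By the outcome, as a careful person would: the job done as asked, in the order asked, and still so for the second after the job is handed in, with the robot touching nothing.
It also fails if it takes over 72 s, if anything falls off the work surface, if the arm or the gripper's body presses on something with over 40 N, if the wrist force passes 120 N, or if a joint passes its speed limit or range.

## Working session

There is one attempt and no reset: what is moved stays moved. The work goes in short steps, Python scripts to look and compute and a tool call to move; the robot and the scene stay as the last step left them, time stands still between calls to the robot, and variables do not carry over. Pictures are saved under pics/ and viewed, at most 10 in all, crops included, and the job is handed in when it is done.

Besides the shell and the picture viewer there is one more tool, called as name(argument=value, ...) on one line, values as JSON. jog_arm: Moves the arm, as the interface text tells. Its arguments: {"type":"object","properties":{"targets":{"type":"string"}},"required":["targets"]}

```bash
mkdir -p pics; ls; python3 - <<'E'
from plant import env
import cv2,numpy as np
ims=[]
for n in("scene","top"):
    d=env.get_image(n);cv2.imwrite(f"pics/{n}0.png",d["pixels"]);print(n,d["fovy"],d["cx"],d["cy"],np.round(d["R"],4).tolist(),np.round(d["t"],4).tolist())
s=env.get_state();print(s)
d=env.get_image("wrist");print(d["fovy"],d["cx"],d["cy"],d["hand_eye"]);cv2.imwrite("pics/wrist0.png",d["pixels"])
E
```

```text
pics
scene 49.32163720628929 256.47077016606903 186.15791743062996 [[-0.6257, 0.7799, 0.0125], [0.6669, 0.5432, -0.5101], [-0.4046, -0.3109, -0.86]] [0.3268, -0.2859, 1.2867]
top 49.3923442999417 257.0458703216678 191.71863640664864 [[-0.0055, -0.9998, 0.0185], [-0.998, 0.0043, -0.0634], [0.0633, -0.0188, -0.9978]] [-0.0244, 0.4764, 1.0561]
{'time': 0.1, 'joints': array([-1.20262375e+00,  1.24459094e-01,  1.65153618e+00, -3.78780360e-05,
        1.36750382e+00, -8.25864428e-02]), 'qvel': array([-0.0013328 , -0.00163731, -0.00427094,  0.00161348,  0.00110251,
        0.00034188]), 'tau': array([ 4.10375687e-04, -4.24930787e+01, -3.66653252e+01, -1.19465258e-04,
        3.91172507e-03,  2.32154929e-05]), 'eef_pos': array([ 0.28295704, -0.58460196,  0.24716422]), 'tcp_rot': array([ 9.74708064e-01,  2.23479934e-01, -1.54008114e-04, -9.40881974e-04]), 'wrist_force': array([ 0.38967887,  0.14013752, -0.24538176]), 'wrist_torque': array([-0.02790805,  0.00671391, -0.01101598]), 'grip_force': 0.0, 'finger_gap': 0.08505991887122699}
65.70646984690485 248.60480551816008 190.3866209975549 [[ 1.52254250e-04 -9.58850743e-01 -2.83910603e-01  7.30643125e-02]
 [ 9.99999962e-01  2.11627921e-04 -1.78455275e-04 -2.65256843e-04]
 [ 2.31195383e-04 -2.83910565e-01  9.58850738e-01 -1.25095792e-01]
 [ 0.00000000e+00  0.00000000e+00  0.00000000e+00  1.00000000e+00]]
```

View pics/top0.png

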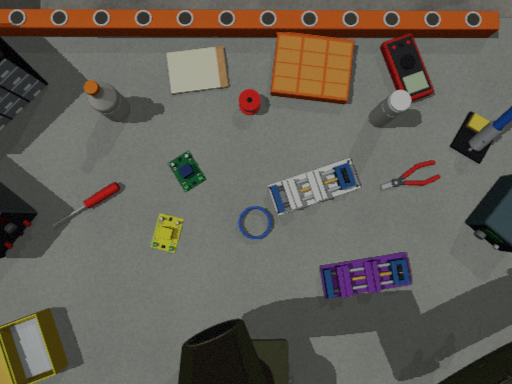

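View pics/scene0.png

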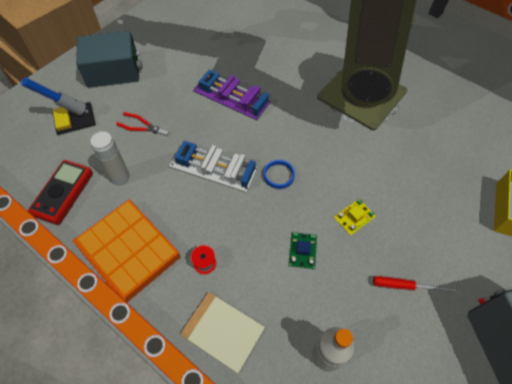

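Top view: green board at (187,171), with a yellow look-alike at (168,233), so the green one is meant. The aluminium/blue holder is at (313,186) and the purple look-alike is at (365,275), so the aluminium one is meant. The wide blue wheel block looks to be the right-hand one (346,177).

```bash
cat > h.py <<'E'
from plant import env
import cv2,numpy as np
from scipy.spatial.transform import Rotation as Ro
def cam(n):
    s=env.get_state(); d=env.get_image(n)
    d["f"]=192/np.tan(np.radians(d["fovy"])/2)
    if n=="wrist":
        T=np.eye(4);T[:3,:3]=Ro.from_quat(s["tcp_rot"]).as_matrix();T[:3,3]=s["eef_pos"]
        M=T@np.array(d["hand_eye"]);d["A"]=M[:3,:3];d["c"]=M[:3,3]
    else: d["A"]=np.array(d["R"]).T;d["c"]=-d["A"]@np.array(d["t"])
    d["n"]=n;return d
def plane(d,uv,z):
    uv=np.atleast_2d(np.asarray(uv,float))-[d["cx"],d["cy"]]
    if d["n"]=="wrist":
        r=np.linalg.norm(uv,axis=1,keepdims=True)+1e-9;a=r/d["f"]
        v=np.hstack([uv/r*np.sin(a),np.cos(a)])
    else: v=np.hstack([uv/d["f"],np.ones((len(uv),1))])
    w=v@d["A"].T
    return d["c"]+w*((z-d["c"][2])/w[:,2:])
def mask(d,lo,hi,box=None):
    m=cv2.inRange(cv2.cvtColor(d["pixels"],cv2.COLOR_BGR2HSV),lo,hi)
    if box: k=np.zeros_like(m);k[box[1]:box[3],box[0]:box[2]]=255;m&=k
    return m
def big(m):
    return max(cv2.findContours(m,cv2.RETR_EXTERNAL,cv2.CHAIN_APPROX_NONE)[0],key=cv2.contourArea)[:,0]
def rect(P):
    # min-area rectangle of world points: centre, sizes, yaw(deg) of long side
    b=cv2.boxPoints(cv2.minAreaRect((P[:,:2]*1000).astype(np.float32)))
    e=[b[1]-b[0],b[2]-b[1]];e.sort(key=np.linalg.norm)
    return b.mean(0),np.linalg.norm(e[1]),np.linalg.norm(e[0]),np.degrees(np.arctan2(e[1][1],e[1][0]))
E
python3 - <<'E'
from h import *
d=cam("top");print("cam",d["c"])
m=mask(d,(40,60,30),(130,255,255),(160,140,215,200));m=cv2.morphologyEx(m,cv2.MORPH_CLOSE,np.ones((3,3)))
print("board",rect(plane(d,big(m),.002)))
m=mask(d,(100,120,40),(130,255,255),(262,150,365,222))
for c in cv2.findContours(m,cv2.RETR_EXTERNAL,cv2.CHAIN_APPROX_NONE)[0]:
    if cv2.contourArea(c)>30: print("blue",c[:,0].mean(0),rect(plane(d,c[:,0],.043)))
p=d["pixels"]
a=cv2.resize(p[140:225,255:375],(720,510),interpolation=2);cv2.imwrite("pics/h.png",a)
b=cv2.resize(p[145:200,160:215],(400,400),interpolation=2)
cv2.imwrite("pics/hb.png",np.vstack([cv2.resize(a,(560,396)),np.pad(b[:200*1+0],((0,0),(0,160),(0,0)))]))
E
```

```text
cam [ 0.40841051 -0.00656388  1.08447518]
board (array([532.7048 , 155.98381], dtype=float32), np.float32(90.4112), np.float32(63.468273), np.float32(31.633251))
blue [277.26666667 198.48333333] (array([457.59302, -76.75873], dtype=float32), np.float32(67.19571), np.float32(16.660671), np.float32(17.990725))
blue [344.16901408 175.98591549] (array([ 513.56714, -245.1583 ], dtype=float32), np.float32(56.51571), np.float32(43.25426), np.float32(18.204718))
```

View pics/h.png

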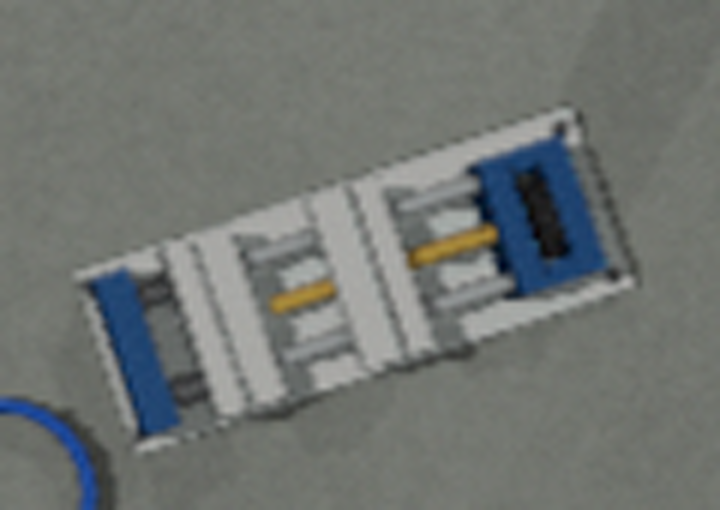

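jog_arm(targets="27.4 -27.9 0 0 0 0 0;27.4 -27.9 0 0 0 0 0;27.4 -27.9 0 0 0 0 0;27.4 -27.9 0 0 0 0 0;27.4 -27.9 0 0 0 0 0;27.4 -27.9 0 0 0 0 0;27.4 -27.9 0 0 0 0 0;27.4 -27.9 0 0 0 0 0;27.4 -27.9 0 0 0 0 0;27.4 -27.9 0 0 0 0 0;27.4 -27.9 0 0 0 0 0;27.4 -27.9 0 0 0 0 0;27.4 -27.9 0 0 0 0 0;27.4 -27.9 0 0 0 0 0;27.4 -27.9 0 0 0 0 0;27.4 -27.9 0 0 0 0 0;27.4 -27.9 0 0 0 0 0;27.4 -27.9 0 0 0 0 0;27.4 -27.9 0 0 0 0 0;27.4 -27.9 0 0 0 0 0")

```text
time: 2.2
eef_pos: [0.5334, 0.1576, 0.2482]
tcp_rot: [0.975, 0.224, -0.0, 0.0]
wrist_force: [0.3, -0.4, 0.6]
finger_gap: 0.0852
grip_force: 0.0
```

jog_arm(targets="0 0 6 0 0 -0.14 0;0 0 6 0 0 -0.14 0;0 0 6 0 0 -0.14 0;0 0 6 0 0 -0.14 0;0 0 6 0 0 -0.14 0;0 0 6 0 0 -0.14 0;0 0 6 0 0 -0.14 0;0 0 6 0 0 -0.14 0;0 0 6 0 0 -0.14 0;0 0 6 0 0 -0.14 0;0 0 6 0 0 -0.14 0;0 0 6 0 0 -0.132 0;0 0 0 0 0 0 0;0 0 0 0 0 0 0")

```text
time: 3.6
eef_pos: [0.5332, 0.1559, 0.1762]
tcp_rot: [0.489, 0.872, -0.0, -0.0]
wrist_force: [0.0, -0.1, 0.3]
finger_gap: 0.0853
grip_force: 0.0
```

```bash
cat >> h.py <<'E'
def axes():
    s=env.get_state();R=Ro.from_quat(s["tcp_rot"]).as_matrix()
    print("tcp",np.round(s["eef_pos"]*1000,1),"yaw_x",round(float(np.degrees(np.arctan2(R[1,0],R[0,0]))),2),"z",np.round(R[:,2],4),"t",s["time"],"F",np.round(s["wrist_force"],1))
    return s,R
E
python3 - <<'E'
from h import *
s,R=axes()
d=cam("wrist");cv2.imwrite("pics/w1.png",d["pixels"])
m=mask(d,(100,100,30),(130,255,255))
c=big(m);print("blue",c.mean(0),rect(plane(d,c,.026)),cv2.contourArea(c))
g=mask(d,(40,80,20),(95,255,255));g=cv2.morphologyEx(g|m,cv2.MORPH_CLOSE,np.ones((5,5)))
print("green",rect(plane(d,big(g),.002)))
E
```

```text
tcp [533.2 155.9 176.2] yaw_x 121.47 z [-5.e-04 -1.e-04 -1.e+00] t 3.6 F [ 0.  -0.1  0.3]
blue [ 82.47428571 239.89714286] (array([404.9707   ,  -6.0933723], dtype=float32), np.float32(91.41074), np.float32(80.01353), np.float32(66.35407)) 3001.5
green (array([533.07104, 156.93489], dtype=float32), np.float32(88.796745), np.float32(62.318707), np.float32(31.472855))
```

View pics/w1.png

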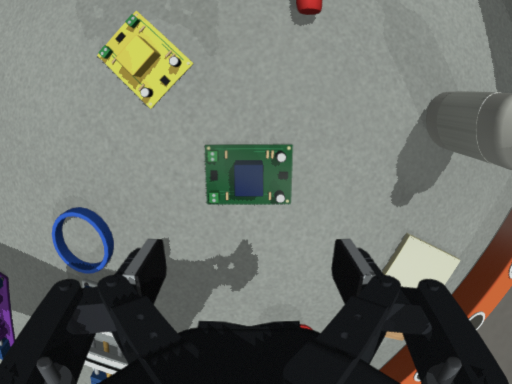

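The wrist view shows the green board at (249,175), square to the fingers, with the transformer at (249,180) between them. Centre, yaw and size (89×62) agree with the top view, so I'll descend and grip.

jog_arm(targets="0.9 0.4 20 0 0 0 0;0 0 24 0 0 0 0;0 0 24 0 0 0 0;0 0 24 0 0 0 0;0 0 24 0 0 0 0;0 0 20 0 0 0 0;0 0 12 0 0 0 0;0 0 6 0 0 0 0;0 0 0 0 0 0 0;0 0 0 0 0 0 1;0 0 0 0 0 0 1;0 0 0 0 0 0 1;0 0 0 0 0 0 1;0 0 0 0 0 0 1;0 0 0 0 0 0 1;0 0 0 0 0 0 1;0 0 0 0 0 0 1")

```text
time: 5.35
eef_pos: [0.5339, 0.1571, 0.0232]
tcp_rot: [0.488, 0.873, 0.0, 0.001]
wrist_force: [-0.7, 0.6, 5.7]
finger_gap: 0.0266
grip_force: 61.6
```

jog_arm(targets="0 0 -5 0 0 0 1;0 0 -15 0 0 0 1;0 0 -25 0 0 0 1;0 0 -30 0 0 0 1;0 0 -30 0 0 0 1;0 0 -30 0 0 0 1;0 0 -30 0 0 0 1;0 0 -30 0 0 0 1;0 0 -15 0 0 0 1;0 0 -7 0 0 0 1")

```text
time: 6.35
eef_pos: [0.5336, 0.157, 0.2415]
tcp_rot: [0.488, 0.873, 0.001, 0.001]
wrist_force: [0.0, 0.1, -1.4]
finger_gap: 0.0265
grip_force: 60.7
```

jog_arm(targets="-12 -8.2 0 0 0 0 1;-24.1 -16.3 0 0 0 0 1;-24.1 -16.3 0 0 0 0 1;-24.1 -16.3 0 0 0 0 1;-24.1 -16.3 0 0 0 0 1;-24.1 -16.3 0 0 0 0 1;-24.1 -16.3 0 0 0 0 1;-24.1 -16.3 0 0 0 0 1;-24.1 -16.3 0 0 0 0 1;-24.1 -16.3 0 0 0 0 1;-24.1 -16.3 0 0 0 0 1;-24.1 -16.3 0 0 0 0 1;-24.1 -16.3 0 0 0 0 1;-24.1 -16.3 0 0 0 0 1;-12 -8.2 0 0 0 0.057 1;0 0 0 0 0 0.057 1;0 0 0 0 0 0.057 1;0 0 0 0 0 0.057 1;0 0 0 0 0 0 1;0 0 0 0 0 0 1")

```text
time: 8.35
eef_pos: [0.5146, -0.2501, 0.2375]
tcp_rot: [0.584, 0.812, -0.0, -0.002]
wrist_force: [0.2, 0.1, -1.7]
finger_gap: 0.0265
grip_force: 60.7
```

```bash
python3 - <<'E'
from h import *
s,R=axes()
d=cam("wrist");cv2.imwrite("pics/w2.png",d["pixels"]);np.save("w2.npy",{k:d[k] for k in d if k!="n"},allow_pickle=True)
m=mask(d,(100,120,30),(130,255,255))
for c in cv2.findContours(m,cv2.RETR_EXTERNAL,cv2.CHAIN_APPROX_NONE)[0]:
    if cv2.contourArea(c)>150: print("blue",c[:,0].mean(0),rect(plane(d,c[:,0],.043)))
E
```

```text
tcp [ 514.6 -250.1  237.5] yaw_x 108.6 z [-0.0027  0.0014 -1.    ] t 8.35 F [ 0.2  0.1 -1.7]
blue [248.62139918 252.43621399] (array([ 547.63477, -347.56827], dtype=float32), np.float32(101.100624), np.float32(71.05151), np.float32(-71.28232))
blue [ 58.41935484 202.81290323] (array([ 285.80408, -370.08658], dtype=float32), np.float32(78.003006), np.float32(49.945835), np.float32(8.516608))
blue [249.71111111 168.12592593] (array([ 515.78516, -244.96846], dtype=float32), np.float32(56.903896), np.float32(37.420963), np.float32(17.9358))
blue [63.27642276 72.53658537] (array([ 259.74353, -201.45013], dtype=float32), np.float32(85.92575), np.float32(16.297646), np.float32(9.020805))
blue [251.47916667   7.75694444] (array([460.16095 , -77.286575], dtype=float32), np.float32(67.51493), np.float32(15.731186), np.float32(18.789692))
```

View pics/w2.png

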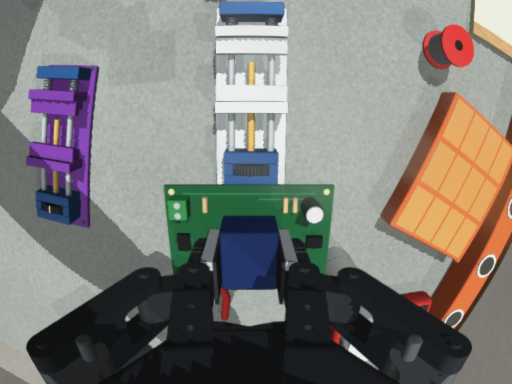

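```bash
python3 - <<'E'
import cv2,numpy as np
p=cv2.imread("pics/w2.png")[0:186,205:300]
cv2.imwrite("pics/c2.png",cv2.resize(p,None,fx=3.2,fy=3.2,interpolation=cv2.INTER_NEAREST))
g=cv2.cvtColor(cv2.imread("pics/w2.png"),cv2.COLOR_BGR2GRAY)
print(g[0:160,222:244].mean(1).astype(int).tolist());print(g[0:160,262:280].mean(1).astype(int).tolist())
E
```

```text
[147, 135, 120, 120, 120, 119, 119, 119, 118, 118, 119, 118, 117, 105, 77, 67, 67, 70, 76, 76, 80, 87, 108, 124, 135, 190, 229, 233, 233, 233, 233, 233, 233, 234, 231, 190, 100, 123, 173, 190, 218, 232, 234, 234, 234, 234, 235, 235, 235, 235, 235, 235, 229, 148, 122, 142, 147, 148, 148, 156, 165, 168, 168, 168, 167, 167, 166, 166, 165, 164, 164, 164, 173, 194, 208, 216, 216, 215, 213, 210, 209, 211, 212, 212, 217, 231, 236, 237, 237, 237, 237, 237, 237, 237, 237, 237, 237, 236, 234, 235, 226, 177, 233, 237, 237, 237, 237, 237, 237, 237, 237, 236, 219, 143, 142, 144, 144, 144, 144, 145, 148, 158, 164, 165, 165, 166, 166, 165, 166, 177, 204, 215, 215, 218, 215, 214, 215, 214, 215, 216, 214, 212, 212, 211, 215, 214, 211, 207, 172, 139, 126, 105, 104, 114, 116, 116, 116, 115, 112, 111]
[173, 163, 124, 124, 124, 123, 122, 121, 121, 120, 120, 120, 119, 112, 77, 56, 54, 57, 70, 71, 73, 83, 100, 118, 127, 164, 229, 233, 234, 234, 234, 233, 233, 233, 231, 209, 114, 114, 170, 184, 209, 229, 232, 232, 232, 232, 232, 232, 232, 232, 232, 232, 228, 177, 137, 154, 163, 164, 165, 169, 173, 180, 180, 180, 180, 181, 182, 180, 180, 179, 177, 177, 179, 188, 198, 200, 198, 196, 197, 198, 199, 196, 194, 194, 200, 215, 234, 236, 236, 236, 236, 236, 236, 236, 237, 237, 237, 236, 235, 235, 229, 178, 232, 237, 237, 237, 237, 237, 237, 237, 237, 237, 228, 147, 145, 147, 147, 147, 148, 151, 160, 170, 177, 178, 180, 180, 183, 183, 184, 187, 192, 202, 204, 203, 201, 201, 201, 202, 201, 197, 197, 200, 201, 200, 199, 198, 197, 197, 173, 149, 138, 110, 95, 108, 113, 114, 115, 115, 115, 115]
```

View pics/c2.png

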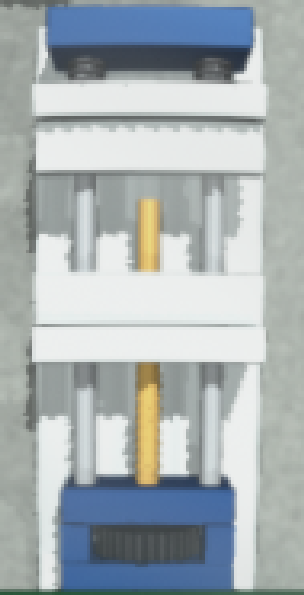

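The crop shows the sprung jaw face edge at row 35.5, its ledge end at row 53, and the sliding jaw face at row 101 with its ledge end at row 85.

```bash
python3 - <<'E'
from h import *
d=np.load("w2.npy",allow_pickle=True).item();d["n"]="wrist"
u=np.array([np.cos(np.radians(108.35)),np.sin(np.radians(108.35))])
for n,r,z in(("spr back",25,.052),("spr face",35.6,.052),("spr ledge",53,.045),("sl ledge",84.8,.045),("sl face",101,.052),("sl back",112.8,.052),("blk -50",151,.043),("end 118",1.5,.043),("end 102",13.5,.043)):
    P=plane(d,[[250.5,r]],z)[0,:2]*1000;print(n,P.round(1),"s",(P@u).round(1))
for r,z,c in((30,.052,(215.5,288)),(106,.052,(215.5,287.5))):
    P=plane(d,[[c[0],r],[c[1],r]],z)[:,:2]*1000;print(r,P.mean(0).round(1),np.linalg.norm(P[1]-P[0]).round(1),"lat",(P.mean(0)@[-u[1],u[0]]).round(1))
E
```

```text
spr back [466.3 -99.1] s -240.8
spr face [ 470.  -110.3] s -252.7
spr ledge [ 475.7 -127.1] s -270.4
sl ledge [ 486.8 -159.8] s -304.9
sl face [ 492.3 -176.4] s -322.4
sl back [ 496.2 -188. ] s -334.7
blk -50 [ 509.6 -227.5] s -376.4
end 118 [456.6 -70.3] s -210.5
end 102 [461.2 -84. ] s -224.9
30 [ 469.1 -103.2] 74.9 lat -412.7
106 [ 494.8 -180.6] 74.6 lat -412.8
```

```bash
python3 - <<'E'
from h import *
d=np.load("w2.npy",allow_pickle=True).item();d["n"]="wrist"
g=mask(d,(40,80,20),(95,255,255),(150,170,350,260))
c=[];
for x in range(180,325,5):
    c.append([x,np.where(g[170:260,x])[0][0]+170-.5])
P=plane(d,c,.2165)[:,:2]*1000
k=np.polyfit(P[:,0],P[:,1],1);print("edge yaw",np.degrees(np.arctan(k[0])))
u=np.array([-.3147,.949]);v=np.array([-.949,-.3147]);T=np.array([514.6,-250.1])
print("edge ahead of tcp along u",((P-T)@u).mean())
r=220;xs=np.where(g[r])[0];Q=plane(d,[[xs[0]-.5,r],[xs[-1]+.5,r]],.2165)[:,:2]*1000
print("ends lat",(Q-T)@v)
E
```

```text
edge yaw 18.10589828036797
edge ahead of tcp along u 32.459577241505535
ends lat [ 44.11467479 -45.14372153]
```

jog_arm(targets="10 0.5 0 0 0 0 1;23 1 0 0 0 0 1;23 1 0 0 0 0 1;23 1 0 0 0 0 1;22.5 0 0 0 0 0 1;10 0 0 0 0 0 1;0 0 10 0 0 0 1;0 0 25 0 0 0 1;0 0 25 0 0 0 1;0 0 25 0 0 0 1;0 0 25 0 0 0 1;0 0 20 0 0 0 1;0 0 15 0 0 0 1;0 0 8 0 0 0 1;0 0 4 0 0 0 1;0 0 0 0 0 0 1;0 0 0 0 0 0 1")

```text
time: 10.1
eef_pos: [0.4842, -0.1435, 0.0833]
tcp_rot: [0.584, 0.812, 0.0, 0.001]
wrist_force: [0.7, 0.4, -1.1]
finger_gap: 0.027
grip_force: 60.7
```

jog_arm(targets="0.8 -1.7 4 0 0 0 1;0 0 5 0 0 0 1;0 0 3 0 0 0 1;0 0 1.5 0 0 0 1;0 0 1 0 0 0 1;0 0 0.5 0 0 0 1;0 0 0 0 0 0 1;0 0 0 0 0 0 1")

```text
time: 10.9
eef_pos: [0.4818, -0.143, 0.0682]
tcp_rot: [0.584, 0.812, -0.0, -0.0]
wrist_force: [-3.3, 1.4, 4.9]
finger_gap: 0.0268
grip_force: 61.5
```

```bash
python3 - <<'E'
from h import *
axes();d=cam("scene");cv2.imwrite("pics/s2.png",cv2.resize(d["pixels"][115:215,150:300],(750,500),interpolation=2))
E
```

```text
tcp [ 481.8 -143.    68.2] yaw_x 108.57 z [-2.e-04  0.e+00 -1.e+00] t 10.9 F [-3.3  1.4  4.9]
```

View pics/s2.png

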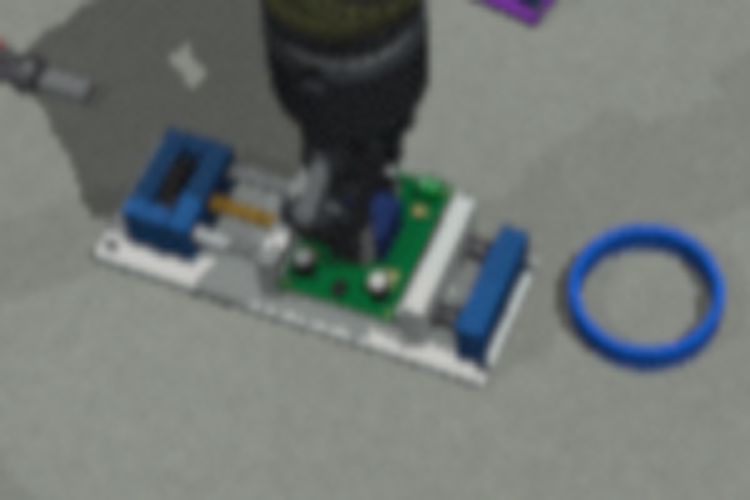

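The scene view shows the board between the jaws, and TCP z = 68.2 mm is exactly the seated height. I'll release, lift, and look.

jog_arm(targets="0 0 0 0 0 0 0.5;0 0 0 0 0 0 0.5;0 0 0 0 0 0 0.5;0 0 0 0 0 0 0.5;0 0 -5 0 0 0 0.5;0 0 -15 0 0 0 0.5;0 0 -30 0 0 0 0.5;-30 0 -30 0 0 0 0.5;-40 0 -30 0 0 0 1;-35 0 -10 0 0 0 1;0 0 0 0 0 0 1;0 0 0 0 0 0 1")

```text
time: 12.15
eef_pos: [0.5152, -0.2431, 0.1885]
tcp_rot: [0.584, 0.812, 0.0, 0.001]
wrist_force: [-0.3, -0.0, -0.6]
finger_gap: 0.0003
grip_force: 0.0
```

```bash
python3 - <<'E'
from h import *
axes()
d=cam("wrist");cv2.imwrite("pics/w3.png",d["pixels"]);np.save("w3.npy",{k:d[k] for k in d if k!="n"},allow_pickle=True)
E
```

```text
tcp [ 515.2 -243.1  188.5] yaw_x 108.49 z [ 1.e-03 -3.e-04 -1.e+00] t 12.15 F [-0.3 -0.  -0.6]
```

View pics/w3.png

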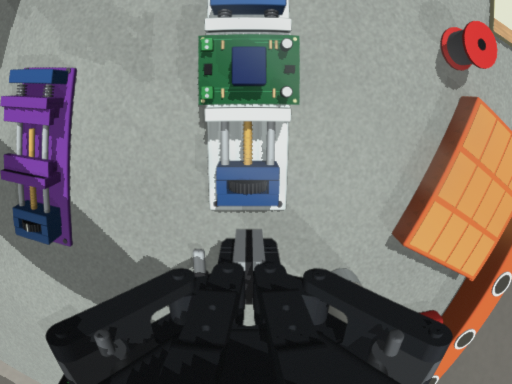

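The board lies flat between both jaws, centred at (249,70). The wheel is at (248,186), and the fingers are closed at (248,245).

```bash
python3 - <<'E'
from h import *
d=np.load("w3.npy",allow_pickle=True).item();d["n"]="wrist"
g=cv2.cvtColor(d["pixels"],cv2.COLOR_BGR2GRAY)
m=cv2.inRange(cv2.cvtColor(d["pixels"],cv2.COLOR_BGR2HSV),(100,120,30),(130,255,255))
k=np.zeros_like(m);k[155:215,205:290]=255;m&=k
c=big(m);print("blk",rect(plane(d,c,.043)))
print(g[186,215:285].tolist());print(g[170:208,235:262].mean(1).astype(int).tolist())
P=plane(d,[[248,186.5],[227,186.5],[270,186.5],[248,180.5],[248,193]],.045)*1000;print(P.round(1))
u=np.array([-.3147,.949]);v=np.array([-.949,-.3147]);print((P[:,:2]@u).round(1),(P[:,:2]@v).round(1))
E
```

```text
blk (array([ 515.89795, -247.08655], dtype=float32), np.float32(58.02152), np.float32(36.550285), np.float32(18.50109))
[163, 111, 90, 89, 90, 90, 89, 89, 88, 89, 87, 70, 50, 44, 49, 57, 59, 57, 57, 59, 52, 60, 63, 56, 59, 73, 64, 57, 63, 75, 69, 59, 60, 75, 71, 61, 63, 78, 76, 65, 65, 76, 73, 67, 73, 72, 68, 74, 75, 78, 81, 72, 71, 78, 97, 102, 102, 103, 103, 103, 103, 104, 105, 117, 183, 217, 219, 219, 219, 219]
[104, 104, 103, 103, 102, 101, 101, 100, 97, 88, 66, 60, 60, 64, 68, 67, 66, 65, 64, 62, 61, 60, 59, 61, 78, 88, 89, 88, 88, 87, 87, 86, 86, 86, 85, 92, 121, 139]
[[ 516.6 -246.    45. ]
 [ 497.8 -252.2   45. ]
 [ 536.2 -239.4   45. ]
 [ 514.7 -240.4   45. ]
 [ 518.6 -252.    45. ]]
[-396.  -396.  -395.9 -390.2 -402.4] [-412.8 -393.1 -433.5 -412.8 -412.8]
```

jog_arm(targets="0 0 0 0 0 0.145 1;0 0 0 0 0 0.145 1;0 0 0 0 0 0.145 1;0 0 0 0 0 0.145 1;0 0 0 0 0 0.145 1;0 0 0 0 0 0.145 1;0 0 0 0 0 0.145 1;0 0 0 0 0 0.145 1;0 0 0 0 0 0.145 1;0 0 0 0 0 0.145 1;0 0 0 0 0 0.123 1;0 0 0 0 0 0 1;0 0 0 0 0 0 1")

```text
time: 13.5
eef_pos: [0.5145, -0.2414, 0.1867]
tcp_rot: [0.987, 0.162, -0.0, -0.0]
wrist_force: [0.8, -0.1, 0.1]
finger_gap: 0.0002
grip_force: 0.0
```

jog_arm(targets="4.6 2.8 10 0 0 0 1;4.7 2.7 25 0 0 0 1;0 0 25 0 0 0 1;0 0 25 0 0 0 1;0 0 20 0 0 0 1;0 0 9 0 0 0 1;0 0 4 0 0 0 1;0 0 0 0 0 0 1;0 0 0 0 0 0 1")

```text
time: 14.4
eef_pos: [0.5264, -0.2452, 0.0705]
tcp_rot: [0.987, 0.16, 0.001, 0.001]
wrist_force: [-0.2, 1.0, 0.6]
finger_gap: 0.0002
grip_force: 0.0
```

jog_arm(targets="0 0 1 0 0 0 1;0 0 1 0 0 0 1;0 0 0 0 0 0 1")

```text
time: 14.7
eef_pos: [0.5258, -0.2449, 0.0677]
tcp_rot: [0.987, 0.16, 0.0, 0.0]
wrist_force: [0.4, 0.1, -0.7]
finger_gap: -0.0004
grip_force: 0.0
```

jog_arm(targets="0 0 1 0 0 0 1;0 0 0.7 0 0 0 1;0 0 0.5 0 0 0 1;0 0 0 0 0 0 1")

```text
time: 15.1
eef_pos: [0.5255, -0.2447, 0.065]
tcp_rot: [0.987, 0.16, -0.0, -0.0]
wrist_force: [0.1, 0.1, -1.3]
finger_gap: 0.0
grip_force: 0.0
```

jog_arm(targets="0 0 0.5 0 0 0 1;0 0 0.5 0 0 0 1;0 0 0 0 0 0 1")

```text
time: 15.4
eef_pos: [0.5257, -0.2448, 0.0646]
tcp_rot: [0.987, 0.16, -0.0, -0.0]
wrist_force: [-2.4, 1.3, 4.0]
finger_gap: -0.0
grip_force: 1.8
```

jog_arm(targets="0 0 0.4 0 0 0 1;0 0 0 0 0 0 1")

```text
time: 15.6
eef_pos: [0.5257, -0.2449, 0.0645]
tcp_rot: [0.987, 0.16, -0.0, 0.0]
wrist_force: [-2.3, 1.2, 5.9]
finger_gap: 0.0001
grip_force: 2.9
```

jog_arm(targets="0 0 0.3 0 0 0 1;0 0 0 0 0 0 1")

```text
time: 15.8
eef_pos: [0.5259, -0.2448, 0.0644]
tcp_rot: [0.987, 0.16, 0.0, 0.0]
wrist_force: [-3.3, 3.1, 7.2]
finger_gap: -0.0
grip_force: 3.4
```

jog_arm(targets="0 0 0.8 0 0 0 1;0 0 0 0 0 0 1;-2 0 0 0 0 0 1;-2 0 0 0 0 0 1")

```text
time: 16.2
eef_pos: [0.5242, -0.2455, 0.0647]
tcp_rot: [0.987, 0.16, 0.003, 0.0]
wrist_force: [3.4, 6.2, 8.2]
finger_gap: -0.0002
grip_force: 4.3
```

jog_arm(targets="-1.5 -0.7 0.6 0 0 0 1;-1.5 0 0 0 0 0 1;0 0 0 0 0 0 1")

```text
time: 16.5
eef_pos: [0.5214, -0.2463, 0.0648]
tcp_rot: [0.987, 0.16, 0.003, 0.001]
wrist_force: [2.5, 4.2, 10.9]
finger_gap: -0.0002
grip_force: 5.1
```

jog_arm(targets="-2 -0.4 0.1 0 0 0 1;-2 0 0 0 0 0 1;-2 0 0 0 0 0 1;0 0 0 0 0 0 1")

```text
time: 16.9
eef_pos: [0.5155, -0.2482, 0.0648]
tcp_rot: [0.987, 0.16, 0.003, 0.001]
wrist_force: [1.5, 3.7, 10.4]
finger_gap: -0.0001
grip_force: 5.1
```

jog_arm(targets="-2 -0.3 0 0 0 0 1;-2 0 0 0 0 0 1;-2 0 0 0 0 0 1;0 0 0 0 0 0 1")

```text
time: 17.3
eef_pos: [0.5098, -0.25, 0.0648]
tcp_rot: [0.987, 0.16, 0.003, 0.001]
wrist_force: [0.9, 3.0, 10.3]
finger_gap: 0.0001
grip_force: 4.8
```

jog_arm(targets="0 0 -3 0 0 0 1;3 0 -3 0 0 0 1;7 0 0 0 0 0 1;7 0 1 0 0 0 1;0 0 2 0 0 0 1;0 0 1 0 0 0 1;0 0 1 0 0 0 1;0 0 1 0 0 0 1;0 0 0 0 0 0 1")

```text
time: 18.2
eef_pos: [0.5245, -0.244, 0.0644]
tcp_rot: [0.987, 0.16, 0.001, -0.0]
wrist_force: [-2.9, 4.3, 13.4]
finger_gap: 0.0001
grip_force: 6.5
```

jog_arm(targets="-2 0 0 0 0 0 1;-2.5 0 0 0 0 0 1;-2.5 0 0 0 0 0 1;0 0 0 0 0 0 1")

```text
time: 18.6
eef_pos: [0.5188, -0.2459, 0.0647]
tcp_rot: [0.987, 0.16, 0.002, -0.0]
wrist_force: [0.2, 6.3, 12.8]
finger_gap: 0.0002
grip_force: 6.4
```

jog_arm(targets="-2.5 -0.5 0 0 0 0 1;-2.5 0 0 0 0 0 1;-2.5 0 0 0 0 0 1;-2.5 0 0 0 0 0 1;0 0 0 0 0 0 1")

```text
time: 19.1
eef_pos: [0.5093, -0.249, 0.0647]
tcp_rot: [0.987, 0.16, 0.002, 0.0]
wrist_force: [1.5, 5.5, 12.3]
finger_gap: 0.0001
grip_force: 5.9
```

```bash
python3 - <<'E'
from h import *
axes();d=cam("wrist");cv2.imwrite("pics/w4.png",d["pixels"])
E
```

```text
tcp [ 509.3 -249.    64.7] yaw_x 18.41 z [ 4.9e-03 -1.0e-04 -1.0e+00] t 19.1 F [ 1.5  5.5 12.3]
```

View pics/w4.png

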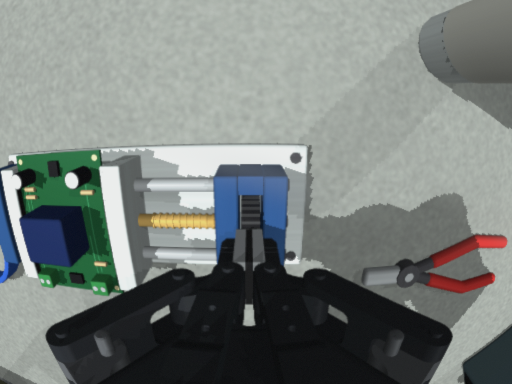

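The wrist camera sees everything while rolling: sliding jaw at cols 102–140, board edge at col 102, sprung jaw at cols 5–35 and wheel at (250,210). I'll measure jaw positions from this pose.

```bash
cat >> h.py <<'E'
U=np.array([-.3147,.949,0]);V=np.array([-.949,-.3147,0])
O=-.3275*U-.41275*V
def prof(d,y,z,xs):
    X=(O+np.outer(xs,U)*1e-3+y*1e-3*V+[0,0,z*1e-3]-d["c"])@d["A"]
    a=np.arctan2(np.hypot(X[:,0],X[:,1]),X[:,2]);q=X[:,:2]/np.hypot(X[:,0],X[:,1])[:,None]*(a*d["f"])[:,None]+[d["cx"],d["cy"]]
    q=q.astype(np.float32)
    return cv2.remap(d["pixels"],q[:,:1],q[:,1:],cv2.INTER_LINEAR)[:,0].astype(float),q
def jaws(ys=(-20,-16,-12,-8,12,16,20)):
    axes();d=cam("wrist");xs=np.arange(-20,104,.25)
    G=np.median([prof(d,y,52,xs)[0] for y in ys],0)
    w=(G.min(1)>150).astype(int);e=np.where(np.diff(w))[0]
    print("white edges",[(float(xs[i]),"+" if w[i+1] else "-") for i in e])
    b=(G[:,0]>G[:,2]*1.5).astype(int);e=np.where(np.diff(b))[0];print("blue",xs[e].tolist())
E
python3 - <<'E'
from h import *
jaws()
d=cam("wrist");xs=np.arange(-12,102,3);g,q=prof(d,16,52,xs);print([(int(x),g[i].astype(int).tolist(),q[i].astype(int).tolist()) for i,x in enumerate(xs)])
E
```

```text
tcp [ 509.3 -249.    64.7] yaw_x 18.42 z [ 4.8e-03 -1.0e-04 -1.0e+00] t 19.15 F [ 1.2  5.3 11.9]
white edges [(-3.0, '+'), (8.5, '-'), (74.5, '+'), (86.0, '-')]
blue [9.75, 12.25, 14.0, 72.5, 87.25, 96.75]
[(-12, [93, 94, 89], [146, 260]), (-9, [93, 94, 89], [141, 260]), (-6, [94, 95, 90], [136, 259]), (-3, [151, 152, 145], [131, 259]), (0, [236, 237, 235], [126, 259]), (3, [236, 237, 235], [121, 258]), (6, [236, 237, 235], [117, 258]), (9, [116, 133, 107], [112, 258]), (12, [60, 104, 38], [108, 257]), (15, [61, 104, 39], [103, 257]), (18, [70, 115, 45], [99, 257]), (21, [73, 119, 46], [94, 256]), (24, [61, 104, 39], [90, 256]), (27, [61, 104, 40], [86, 256]), (30, [51, 81, 30], [82, 255]), (33, [35, 18, 12], [78, 255]), (36, [34, 18, 12], [74, 254]), (39, [36, 17, 12], [70, 254]), (42, [81, 42, 30], [66, 254]), (45, [100, 51, 35], [62, 253]), (48, [100, 52, 36], [59, 253]), (51, [100, 51, 36], [55, 252]), (54, [101, 52, 36], [52, 252]), (57, [100, 51, 36], [48, 252]), (60, [100, 51, 36], [45, 251]), (63, [101, 51, 36], [41, 251]), (66, [102, 52, 36], [38, 250]), (69, [101, 52, 36], [35, 250]), (72, [101, 52, 36], [31, 250]), (75, [101, 52, 36], [28, 249]), (78, [223, 222, 218], [25, 249]), (81, [236, 237, 235], [22, 248]), (84, [236, 237, 235], [19, 248]), (87, [91, 81, 75], [16, 248]), (90, [74, 46, 26], [14, 247]), (93, [151, 93, 52], [11, 247]), (96, [156, 96, 54], [8, 246]), (99, [156, 97, 55], [5, 246])]
```

jog_arm(targets="0 0 -3 0 0 0 1;3 0 -3 0 0 0 1;7 0 0 0 0 0 1;7 0 1 0 0 0 1;0 0 2 0 0 0 1;0 0 1 0 0 0 1;0 0 1 0 0 0 1;0 0 1 0 0 0 1;0 0 0 0 0 0 1")

```text
time: 20.15
eef_pos: [0.5244, -0.2436, 0.0644]
tcp_rot: [0.987, 0.16, 0.001, -0.0]
wrist_force: [-3.1, 5.1, 13.3]
finger_gap: -0.0
grip_force: 6.5
```

jog_arm(targets="-2 -0.5 0 0 0 0 1;-2.5 0 0 0 0 0 1;-2.5 0 0 0 0 0 1;-2.5 0 0 0 0 0 1;-2.5 0 0 0 0 0 1;-2.5 0 0 0 0 0 1;-2.5 0 0 0 0 0 1;0 0 0 0 0 0 1")

```text
time: 20.95
eef_pos: [0.5092, -0.2485, 0.0647]
tcp_rot: [0.987, 0.16, 0.002, 0.0]
wrist_force: [0.7, 4.2, 11.6]
finger_gap: -0.0003
grip_force: 5.8
```

```bash
python3 - <<'E'
from h import *
jaws()
E
```

```text
tcp [ 509.2 -248.5   64.7] yaw_x 18.41 z [ 0.0051 -0.     -1.    ] t 20.95 F [ 0.7  4.2 11.6]
white edges [(-1.0, '+'), (10.75, '-'), (74.75, '+'), (86.25, '-')]
blue [12.0, 14.0, 14.75, 68.5, 68.75, 72.75, 73.25, 73.75, 87.5, 97.25]
```

jog_arm(targets="0 0 -3 0 0 0 1;3 0 -3 0 0 0 1;7 0 0 0 0 0 1;7 0 1 0 0 0 1;0 0 2 0 0 0 1;0 0 1 0 0 0 1;0 0 1 0 0 0 1;0 0 1 0 0 0 1;0 0 0 0 0 0 1")

```text
time: 21.9
eef_pos: [0.5243, -0.2431, 0.0644]
tcp_rot: [0.987, 0.16, 0.001, -0.0]
wrist_force: [-2.0, 4.2, 13.2]
finger_gap: 0.0001
grip_force: 6.4
```

jog_arm(targets="-2 -0.5 0 0 0 0 1;-2 0 0 0 0 0 1;-2 0 0 0 0 0 1;-2 0 0 0 0 0 1;-2 0 0 0 0 0 1;0 0 0 0 0 0 1")

```text
time: 22.5
eef_pos: [0.5158, -0.2457, 0.0648]
tcp_rot: [0.987, 0.16, 0.003, 0.0]
wrist_force: [1.4, 4.8, 11.8]
finger_gap: 0.0002
grip_force: 5.7
```

```bash
python3 - <<'E'
from h import *
jaws()
E
```

```text
tcp [ 515.8 -245.7   64.8] yaw_x 18.41 z [ 5.4e-03  1.0e-04 -1.0e+00] t 22.5 F [ 1.4  4.8 11.8]
white edges [(0.25, '+'), (12.0, '-'), (75.75, '+'), (87.5, '-')]
blue [13.25, 15.25, 15.5, 69.0, 69.75, 73.5, 88.5, 100.75]
```

jog_arm(targets="-2 0 0 0 0 0 1;-2 0 0 0 0 0 1;-2 0 0 0 0 0 1;0 0 0 0 0 0 1")

```text
time: 22.95
eef_pos: [0.5102, -0.2476, 0.0647]
tcp_rot: [0.987, 0.16, 0.003, 0.0]
wrist_force: [1.4, 5.1, 10.6]
finger_gap: -0.0003
grip_force: 5.6
```

```bash
python3 - <<'E'
from h import *
jaws()
E
```

```text
tcp [ 510.2 -247.6   64.7] yaw_x 18.41 z [ 5.6e-03  1.0e-04 -1.0e+00] t 22.95 F [ 1.4  5.1 10.6]
white edges [(1.0, '+'), (12.75, '-'), (76.75, '+'), (88.25, '-')]
blue [14.0, 15.25, 16.75, 70.0, 70.75, 74.75, 89.25, 98.25]
```

The give is about 2.0–2.1 mm by both edges of the sprung jaw. I'll lift off and check.

jog_arm(targets="0 0 -3 0 0 0 1;0 0 -10 0 0 0 1;0 0 -25 0 0 0 1;0 0 -30 0 0 0 1;0 0 -30 0 0 0 1;0 0 -30 0 0 0 1;0 -30 -15 0 0 0 1;0 -30 0 0 0 0 1;0 0 0 0 0 0 1;0 0 0 0 0 0 1")

```text
time: 24.0
eef_pos: [0.4882, -0.1906, 0.2047]
tcp_rot: [0.987, 0.161, -0.0, 0.0]
wrist_force: [-0.1, -0.4, -0.7]
finger_gap: 0.0001
grip_force: 0.0
```

```bash
python3 - <<'E'
from h import *
jaws();d=cam("wrist");cv2.imwrite("pics/w5.png",d["pixels"])
E
```

```text
tcp [ 488.2 -190.6  204.7] yaw_x 18.48 z [-4.e-04 -3.e-04 -1.e+00] t 24.0 F [-0.1 -0.4 -0.7]
white edges [(-17.0, '-'), (1.5, '+'), (13.25, '-'), (77.25, '+'), (89.0, '-')]
blue [32.5, 61.5, 62.25, 65.75, 94.75]
```

View pics/w5.png

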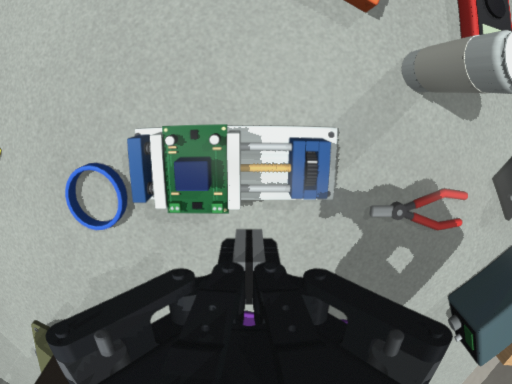

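The board (196,170) sits flat and centred between both jaw faces, measured 64 mm apart. The bench items are where they were. Handing in.

```bash
python3 -c "
from plant import env
print(env.finish_job())"
```

```text
the job is handed in; nothing more can be done
None
```

The green board lies flat and centred in the holder, components up, clamped by rolling the wheel alone with the sprung jaw given about 2 mm by camera measurement; the job was handed in at about 24 s with the arm clear.

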